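Hold the chamber's flush valve open

ROBOT

A 7-joint arm with a two-finger parallel gripper is mounted at the origin on the work surface. World frame = base frame: x ahead of the robot, y to its left, z up, the work surface at z = 0. Lengths are in m, angles in degrees, forces in N, time in s.
With the tool pointing down it reaches from about 0.4 to 0.85 m from the base axis. Payload 4.4 kg.
Tool frame: the origin (TCP) lies midway between the tips of the shut fingers; the grasp point (between the pads) lies 19 mm behind it (manip.tcp_to_grasp is the distance from the TCP to the grasp point, in m); z points along the fingers, y is the line along which they close (so a half turn about z gives the same grasp; the last joint's range is limited). The gripper opens to 94 mm and grips with 3 to 60 N. Pads are 16 mm wide; open, the fingers measure 119 mm over their backs; the gripper's body (75 mm by 177 mm) begins 78 mm behind the grasp point.
Start: joints at [-74.015, 36.005, 2.206, 86.941, -1.547, 57.084, -1.146], TCP at [0.22, 0.612, 0.205] pointing down, gripper open.
Joint ranges: [-175.42, 175.42], [-21.48, 121.26], [-71.46, 75.88], [10.55, 141.38], [-63.04, 243.04], [13.31, 113.54], [-168.57, 168.57]. Speed limits (degrees/s): [147.25, 147.25, 180, 180, 180, 180, 180].

INTERFACE

Orientations are given as [roll, pitch, yaw] about the fixed x, y, z axes, in that order (R = Rz(yaw) Ry(pitch) Rx(roll)).
In Python, from cell import manip, viewer, workorder gives the robot as it stands. The module is installed in compiled form; this text tells all that it offers.
- The arm moves only by the shell command python3 -m crank 'ROWS'. ROWS is JSON, a list of rows, each a list of 3 entries, a list of its own where there are three numbers: the shift along the world's x, y, z in m, then the turn, a rotation vector about the world's x, y, z in degrees, then the finger opening in m, from 0 to 0.094. In form: [[[dx, dy, dz], [rx, ry, rz], hand], ...]. A call has 1 to 10 rows; each row shifts and turns the commanded pose from where the row before left it; what a row does not reach is not made up. A row lasts 1/10 s, in which the tool goes at most 50 mm and 8.59 degrees, less where a joint would pass 70% of its speed; a pose out of reach is approached as far as the arm can. A call with a gripper value outside its range is refused whole. The fingers move at their own pace and stop on an object; the grip force is fixed at half the most. Time passes only in rows, so rows that do not move let the fingers close. It gives the time, the measured TCP pose, the force, the opening and the grip force at its end, in the units of the state.
- manip.get_obs(): the state, without advancing time (a new reading comes with each control period).
- viewer.camera(name): name is "scene" or "top" or "wrist"; returns (picture, depth): 400x640x3 uint8, blue, green, red; 400x640 float32, m along the optical axis (not along the pixel's ray), 0 where there is no reading.
- viewer.camera_model(name): a dict with "K" (3x3 intrinsics, pixels), "R" (3x3) and "t" (3): a world point X has camera coordinates R X + t. Camera axes: x right, y down, z forward; pixel columns grow to the right and rows downward; lengths in m; the calibration is good to about 2 mm. The wrist camera is an equidistant fisheye: a pixel r from the principal point sees the ray r / f radians off the axis. A picture is of the moment at which its call begins: read the wrist's pose just before it. camera_model takes no time and is no camera call; for the wrist camera it gives the pose at the moment of the call.
- workorder.finish_job(): hands the job in; it is judged then, once.
The state is a dict: "t": time; "joints": joint angles; "qvel": joint speeds; "joint_torque": joint torques, N m; "position": TCP position; "tcp_rot": TCP orientation; "ft_force": force on the tool from outside, world axes, zero at the start; "torque": the same for the moment, N m; "opening": finger opening in m; "grasp_force": force on a finger pad.
Only numpy, scipy, OpenCV 4.12 (cv2) and the standard library are available. Lean on these libraries where they do the work, as an engineer would, in place of code of your own. Each camera call takes 0.05 s, during which the arm holds its last target. There are 200 camera calls.

TASK

Flush the animal chamber with fresh air: on the valve station on the bench, flip the red safety catch right back off the lever, then pull the blue-sleeved lever open towards you until you feel it come up against its flow stop, without straining it. The lever springs shut when let go, so finish while still holding it open against the stop with your fingers, the catch left flipped back and the tape, flask and screwdriver left where they are.

Things in the scene. Friction and masses are not known exactly. Their poses are not given: they have to be found in the camera images.
- valve: Flush-air station fixed to the bench: aluminium plate 220 x 260 x 12 mm (x by y), copper pipe along its x, brass ball valve, gauge (all below 94 mm), catch bracket. Origin: centre of the plate's underside. At yaw 0 its -x side faces the robot; turned up to 0.35 rad either way. The valve's upright stem is 10 mm along +x and 55 mm along -y from the origin. Other entries speak of this frame.
- lever (a joint): Lever's angle about the upright stem, rad: 0 = shut (points along the station's +y), growing as it is pulled open, counter-clockwise from above, towards -x. A spring shuts it: 3 N at the sleeve at 0, 6.5 N at 1.35. A hidden rigid flow stop ends its travel between 0.95 and 1.35 rad, different each time, only to be felt. With the catch down it moves only 0.06 rad.
- lever_axis (a point): Point on the stem's axis at the lever's mid height, 108 mm above the bench; the lever turns about the upright line through it.
- handle: The level lever: steel strip 22 mm wide, 5 mm thick, from a round steel hub cap 66 mm across to a blue sleeve 20 mm wide, 14 mm high, 66 mm long, 86 to 152 mm from the stem; mid height 108 mm above the bench. Origin on the stem's axis; +y along the lever to its free end, z up. The sleeve is free on both sides and 90 mm clear of the plate below.
- handle_grip (a point): Middle of the blue sleeve, 119 mm from the stem, 108 mm above the bench: the place to hold.
- catch (a joint): Red catch's angle, rad: 0 = down, its hook over the lever; 1.5 = fully back, its end stop. Stays where left (0.06 N m, about 2 N at the tab). Its level pivot runs along the station's y, 32 mm on the +x side of the shut lever's middle line. Push the thumb tab over towards +x. The hook crosses the lever 36 to 46 mm from the stem; its arm's top is 118 mm above the bench down, 157 mm back.
- catch_tab (a point): Middle of the free edge of the catch's thumb tab: red plate 20 mm wide (along the station's y), 5 mm thick, 40 mm long from the pivot. Catch down: it leans 0.44 rad from upright towards -x, edge 142 mm above the bench; at 1.5 rad it leans 1.06 rad towards +x. It lies 61 to 81 mm from the stem along y, beside the hook, clear of the sleeve.
- catch_pivot (a point): Point on the catch's pivot line at the middle of the tab's width, 106 mm above the bench.
- tape: Bystander: white roll of tape lying flat, 90 mm across, 24 mm high. Origin: centre of its underside.
- flask: Bystander: metal drinking flask standing upright, 68 mm across, 190 mm tall. Origin: centre of its underside.
- driver: Bystander: orange-handled screwdriver lying on the bench beside the station, on its -y side.

How it is judged (in metres and radians):
On the way, in this order (a step that is already met when the one before it is completed fails the run):
1. the catch is flipped back off the lever, the lever still shut (value of joint catch above 1.15 rad and value of joint lever below 0.12 rad), for 0.2 s.
2. the lever is pulled open and rests against its flow stop (value of joint lever above 0.85 rad and contact force between valve and handle above 6 N), for 0.2 s.
At the end, for the whole second after the job is handed in: For the last second the fingers hold the lever (over 2 N) still against its flow stop (over 6 N there, about 1.5 N of pull at the sleeve beyond the spring), the catch is back beyond 1.15 rad, and tape, flask and screwdriver are within 30 mm of their starts, the flask upright (all of step 2 and value of joint catch above 1.15 rad and contact force between the fingers and handle above 2 N and velocity of joint lever between -0.1 and 0.1 rad/s and linear speed of flask below 0.02 m/s and angle between flask's own z axis and vertical below 0.1 rad and distance of each of tape, flask, driver from where it was at the start of the episode below 0.03 m); the arm keeps its last pose, push and grip.
It fails at once if the lever is strained: forced with more than 240 N at the catch's hook or the flow stop close to the stem, some 55 N of pull at the sleeve (contact force between valve and handle above 240 N).
It fails at once if the tape, the flask or the screwdriver is pushed away by more than 30 mm (distance of any of tape, flask, driver from where it was at the start of the episode above 0.03 m).
It also fails if it takes over 54 s, if anything falls off the work surface, if the arm or the gripper's body presses on something with over 40 N, if the wrist force passes 120 N, or if a joint passes its speed limit or range.

## Working session

There is one attempt and no reset: what is moved stays moved. The work goes in short steps, Python scripts to look and compute and a shell command to move; the robot and the scene stay as the last step left them, time stands still between calls to the robot, and variables do not carry over. Pictures are saved under pics/ and viewed, at most 10 in all, crops included, and the job is handed in when it is done.

```bash
mkdir -p pics; cat > h.py <<'E'
import numpy as np, cv2
from cell import manip, viewer, workorder
def grab(n):
    m=viewer.camera_model(n); p,d=viewer.camera(n); return p,d,m
def pts(d,m,mask):
    v,u=np.nonzero(mask&(d>0)); z=d[v,u]; K=m["K"]
    c=np.stack([(u-K[0,2])/K[0,0]*z,(v-K[1,2])/K[1,1]*z,z],1)
    return (c-m["t"])@np.array(m["R"]),u,v
E
python3 - <<'E'
from h import *
for n in("scene","top"):
    p,d,m=grab(n); cv2.imwrite(f"pics/{n}0.png",p); np.savez(f"{n}0.npz",p=p,d=d,**{k:np.array(m[k]) for k in"KRt"})
    h=cv2.cvtColor(p,cv2.COLOR_BGR2HSV); H,S,V=h[...,0],h[...,1],h[...,2]
    for nm,mk in(("blue",(H>100)&(H<125)&(S>130)&(V>50)),("red",((H<6)|(H>174))&(S>150)&(V>60))):
        X,u,v=pts(d,m,mk)
        if len(X): print(n,nm,len(X),np.median(u),np.median(v),np.round(np.percentile(X,[2,50,98],axis=0),3).tolist())
    print(n,np.round(-np.array(m["R"]).T@m["t"],3))
o=manip.get_obs(); print(o["t"],o["position"],o["tcp_rot"],o["ft_force"])
E
```

```text
scene red 346 336.0 197.0 [[-0.794, -0.577, 0.022], [0.602, 0.02, 0.119], [0.634, 0.109, 0.256]]
scene [1.072 0.405 0.757]
top blue 5431 80.0 105.0 [[0.574, -0.445, 0.007], [0.8, 0.546, 0.078], [0.887, 0.686, 0.114]]
top red 729 568.0 307.0 [[0.225, -0.583, 0.009], [0.317, -0.563, 0.028], [0.629, 0.032, 0.141]]
top [0.454 0.009 1.007]
0.1 [0.2195243  0.61117815 0.20465274] [-1.79903459e+02  4.44547097e-03  1.60241886e+02] [ 0.92436043 -1.29710616 -0.83612417]
```

View pics/top0.png

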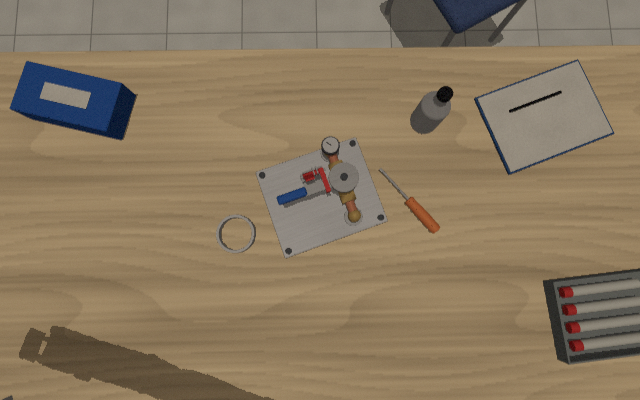

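View pics/scene0.png

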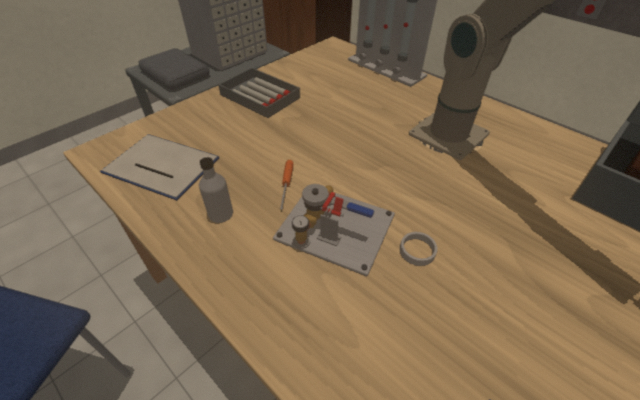

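Top view (up = +x, left = +y): plate around (320,197), hub (344,178), blue sleeve (292,196), red tab (310,176) with the hook at (324,180), tape (237,233), flask base (425,122), driver (410,200). The scene view agrees, with the lever shut under the catch.

```bash
python3 - <<'E'
from h import *
f=np.load("top0.npz"); p,d=f["p"],f["d"]; m={k:f[k] for k in"KRt"}
h=cv2.cvtColor(p,cv2.COLOR_BGR2HSV); H,S,V=h[...,0].astype(int),h[...,1],h[...,2]
box=np.zeros(d.shape,bool); box[130:260,250:390]=1
def ray(u,v,z):
    r=m["R"].T@np.linalg.inv(m["K"])@[u,v,1]; c=-m["R"].T@m["t"]; return c+r*(z-c[2])/r[2]
b=box&(H>100)&(H<125)&(S>130)
X,u,v=pts(d,m,b); k=X[:,2]>.09
print("blue depth",len(X),np.round(np.median(X[k],0),4))
r=cv2.minAreaRect(np.stack([u,v],1).astype(np.float32)); print(r)
g=ray(*r[0],.115); print("sleeve centre",g.round(4))
c=cv2.boxPoints(r); W=np.array([ray(*q,.115) for q in c]); e=W-np.roll(W,1,0); L=np.linalg.norm(e,axis=1); print("sizes",L.round(3)); l=e[L.argmax()]; l=l if l[1]>0 else -l
print("lever yaw from +y",np.degrees(np.arctan2(-l[0],l[1])))
# hub: flat disc top
X,u,v=pts(d,m,box); k=(np.hypot(u-344,v-178)<22)&(X[:,2]>.095)&(S[v,u]<70)
print("hub",k.sum(),X[k].mean(0).round(4),np.percentile(X[k],[2,98],axis=0).round(3).tolist()); hc=cv2.minEnclosingCircle(np.stack([u[k],v[k]],1).astype(np.float32)); print(hc)
# plate
k=(S[v,u]<60)&(abs(X[:,2]-.012)<.006); r=cv2.minAreaRect(np.stack([X[k,0],X[k,1]],1).astype(np.float32)*1000); print("plate mm",r)
X,u,v=pts(d,m,box&((H<6)|(H>174))&(S>150)); k=X[:,2]>.08
print("red");print(np.c_[X[k],u[k],v[k]][::8].round(3))
for n,(U,Vv,w,z) in dict(tape=(237,233,25,.024),flask=(430,112,30,.1),driver=(410,200,40,.01)).items():
    X,u,v=pts(d,m,np.ones_like(box)); k=(abs(u-U)<w)&(abs(v-Vv)<w)&(X[:,2]>z*.6); print(n,np.percentile(X[k],[2,50,98],axis=0).round(3).tolist())
E
```

```text
blue depth 251 [0.5744 0.0615 0.1135]
((291.5339660644531, 195.5950469970703), (8.475676536560059, 29.799402236938477), 70.34617614746094)
sleeve centre [0.5746 0.0623 0.115 ]
sizes [0.018 0.064 0.018 0.063]
lever yaw from +y 18.890394233752108
hub 737 [ 0.6123 -0.0488  0.1152] [[0.583, -0.079, 0.109], [0.642, -0.019, 0.123]]
((340.04412841796875, 178.0), 18.396133422851562)
plate mm ((583.004150390625, 9.693344116210938), (219.5771484375, 360.822998046875), 18.766672134399414)
red
[[ 6.34e-01  2.00e-03  1.16e-01  3.19e+02  1.68e+02]
 [ 6.31e-01 -4.00e-03  1.20e-01  3.22e+02  1.69e+02]
 [ 6.29e-01 -6.00e-03  1.18e-01  3.23e+02  1.70e+02]
 [ 6.27e-01 -4.00e-03  1.17e-01  3.22e+02  1.71e+02]
 [ 6.26e-01  9.00e-03  1.11e-01  3.16e+02  1.72e+02]
 [ 6.24e-01  2.90e-02  1.09e-01  3.07e+02  1.73e+02]
 [ 6.22e-01  0.00e+00  1.17e-01  3.20e+02  1.73e+02]
 [ 6.22e-01  3.10e-02  1.11e-01  3.06e+02  1.74e+02]
 [ 6.20e-01  1.00e-03  1.18e-01  3.20e+02  1.74e+02]
 [ 6.19e-01  3.10e-02  1.12e-01  3.06e+02  1.75e+02]
 [ 6.17e-01 -2.00e-03  1.20e-01  3.21e+02  1.75e+02]
 [ 6.16e-01  3.10e-02  1.17e-0
[... 295 characters left out ...]
e-01  2.20e-02  1.40e-01  3.10e+02  1.79e+02]
 [ 6.03e-01  3.00e-02  1.42e-01  3.06e+02  1.80e+02]
 [ 6.01e-01  3.00e-02  1.41e-01  3.06e+02  1.81e+02]
 [ 6.03e-01 -1.20e-02  1.15e-01  3.26e+02  1.82e+02]
 [ 5.98e-01 -1.20e-02  1.16e-01  3.26e+02  1.84e+02]
 [ 5.94e-01 -1.20e-02  1.15e-01  3.26e+02  1.86e+02]
 [ 5.90e-01 -1.20e-02  1.14e-01  3.26e+02  1.88e+02]
 [ 5.87e-01 -2.00e-02  1.15e-01  3.30e+02  1.89e+02]
 [ 5.83e-01 -1.60e-02  1.14e-01  3.28e+02  1.91e+02]]
tape [[0.458, 0.157, 0.016], [0.5, 0.202, 0.022], [0.544, 0.243, 0.026]]
flask [[0.738, -0.283, 0.063], [0.759, -0.248, 0.129], [0.794, -0.225, 0.191]]
driver [[0.5, -0.271, 0.008], [0.547, -0.184, 0.015], [0.636, -0.121, 0.026]]
```

Yaw is 18.8° and the stem is at about (0.613, -0.050), with lever, hub and plate agreeing. The tab edge is measured at (0.604, 0.022, 0.142), which matches the given geometry. Now I move to the -x side of the tab with the tool's y axis along the station's x.

```bash
R='[[0.0178,-0.03,0],[0,0,-2.6],0.0]'
python3 -m crank '[[[0.0178,-0.03,0],[0,0,-2.56],0],[[0.0178,-0.03,0],[0,0,-2.56],0],[[0.0178,-0.03,0],[0,0,-2.56],0],[[0.0178,-0.03,0],[0,0,-2.56],0],[[0.0178,-0.03,0],[0,0,-2.56],0],[[0.0178,-0.03,0],[0,0,-2.56],0],[[0.0178,-0.03,0],[0,0,-2.56],0],[[0.0178,-0.03,0],[0,0,-2.56],0],[[0.0178,-0.03,0],[0,0,-2.56],0],[[0.0178,-0.03,0],[0,0,-2.56],0]]'
python3 -m crank '[[[0.0178,-0.03,0],[0,0,-2.56],0],[[0.0178,-0.03,0],[0,0,-2.56],0],[[0.0178,-0.03,0],[0,0,-2.56],0],[[0.0178,-0.03,0],[0,0,-2.56],0],[[0.0178,-0.03,0],[0,0,-2.56],0],[[0.0178,-0.03,0],[0,0,-2.56],0],[[0.0178,-0.03,0],[0,0,-2.56],0],[[0.0178,-0.03,0],[0,0,-2.56],0],[[0.0178,-0.03,0],[0,0,-2.56],0],[[0,0,0],[0,0,0],0]]'
```

```text
t: 1.1
position: [0.398, 0.3104, 0.2053]
tcp_rot: [-180.0, -0.0, 134.5]
ft_force: [0.6, 0.3, -0.3]
opening: 0.0171
grasp_force: 0.0
t: 2.1
position: [0.5598, 0.0358, 0.2054]
tcp_rot: [180.0, 0.2, 111.1]
ft_force: [-0.2, -0.8, 0.2]
opening: 0.0008
grasp_force: 0.0
```

```bash
python3 -m crank '[[[0.016,-0.023,0],[0,0,-2.3],0],[[0,0,-0.03],[0,0,0],0],[[0,0,-0.03],[0,0,0],0],[[0,0,-0.022],[0,0,0],0],[[0,0,0],[0,0,0],0],[[0,0,0],[0,0,0],0]]'
python3 - <<'E'
from h import *
p,d,m=grab("wrist"); cv2.imwrite("pics/w1.png",p)
E
```

```text
t: 2.7
position: [0.5736, 0.0192, 0.1235]
tcp_rot: [-180.0, -0.0, 109.3]
ft_force: [-0.2, 0.7, 0.4]
opening: 0.0005
grasp_force: 0.0
```

View pics/w1.png

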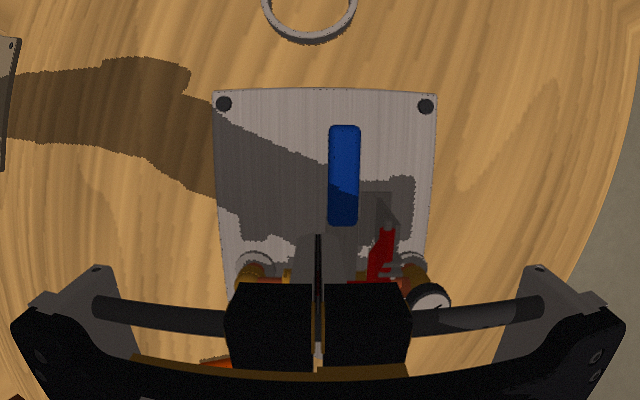

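Wrist view: shut fingers at (317,300), red tab just to their right at (380,255), sleeve at (344,175), so they are on the -x side of the tab as intended. I correct 7 mm along -y, then push in +x.

```bash
python3 -m crank '[[[0.0023,-0.0066,0],[0,0,-0.5],0],[[0,0,0],[0,0,0],0],[[0.0095,0.0032,0],[0,0,0],0],[[0.0095,0.0032,0],[0,0,0],0],[[0.0095,0.0032,0],[0,0,0],0],[[0,0,0],[0,0,0],0]]'
python3 -m crank '[[[0.0057,0.0019,0],[0,0,0],0],[[0.0057,0.0019,0],[0,0,0],0],[[0,0,0],[0,0,0],0]]'
python3 -m crank '[[[0.0057,0.0019,0],[0,0,0],0],[[0,0,0],[0,0,0],0]]'
python3 -m crank '[[[0.0057,0.0019,0],[0,0,0],0],[[0,0,0],[0,0,0],0]]'
```

```text
t: 3.35
position: [0.6067, 0.0227, 0.1234]
tcp_rot: [179.9, 0.0, 108.9]
ft_force: [-0.5, -0.2, -0.3]
opening: 0.0002
grasp_force: 0.0
t: 3.65
position: [0.6164, 0.0259, 0.123]
tcp_rot: [-180.0, -0.0, 108.8]
ft_force: [-1.3, -0.9, -1.3]
opening: 0.0007
grasp_force: 0.3
t: 3.85
position: [0.6223, 0.0277, 0.1233]
tcp_rot: [180.0, 0.0, 108.8]
ft_force: [-0.7, 0.1, 0.5]
opening: 0.0005
grasp_force: 0.5
t: 4.05
position: [0.6287, 0.0297, 0.1237]
tcp_rot: [179.9, 0.0, 108.8]
ft_force: [-1.0, -0.2, 0.3]
opening: 0.0005
grasp_force: 0.3
```

```bash
for i in 1; do python3 -m crank '[[[0.0038,0.0013,0],[0,0,0],0],[[0,0,0],[0,0,0],0]]'; python3 -m crank '[[[0.0038,0.0013,0],[0,0,0],0],[[0,0,0],[0,0,0],0]]'; done
python3 - <<'E'
from h import *
for n in ("top","scene"):
    p,d,m=grab(n); cv2.imwrite(f"pics/{n}2.png",p[120:260,240:400].repeat(4,0).repeat(4,1) if n=="top" else p[150:270,260:400].repeat(4,0).repeat(4,1))
E
```

```text
t: 4.25
position: [0.6322, 0.0309, 0.1237]
tcp_rot: [179.9, 0.0, 108.8]
ft_force: [-0.5, -0.3, -0.1]
opening: 0.0009
grasp_force: 0.3
t: 4.45
position: [0.6355, 0.032, 0.1235]
tcp_rot: [180.0, 0.0, 108.8]
ft_force: [-2.1, -0.7, 0.4]
opening: 0.0004
grasp_force: 0.8
```

View pics/scene2.png

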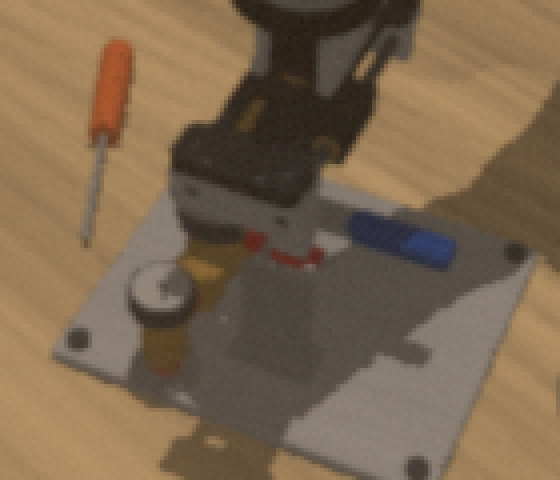

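The crop shows the fingers behind the red catch at (290,250), which is well tilted back; the sleeve (400,240) is undisturbed. I push on until the end stop is felt.

```bash
python3 -m crank '[[[0.0028,0.001,0],[0,0,0],0],[[0,0,0],[0,0,0],0]]'; python3 -m crank '[[[0.0028,0.001,0],[0,0,0],0],[[0,0,0],[0,0,0],0]]'
```

```text
t: 4.75
position: [0.6382, 0.0331, 0.1235]
tcp_rot: [180.0, 0.0, 108.8]
ft_force: [-1.9, -0.8, 1.0]
opening: 0.0005
grasp_force: 0.8
t: 4.95
position: [0.6413, 0.0342, 0.1236]
tcp_rot: [179.9, 0.0, 108.8]
ft_force: [-1.0, -0.5, 0.9]
opening: 0.0005
grasp_force: 0.7
```

```bash
python3 -m crank '[[[0.0028,0.001,0],[0,0,0],0],[[0,0,0],[0,0,0],0]]'; python3 -m crank '[[[0.0028,0.001,0],[0,0,0],0],[[0,0,0],[0,0,0],0]]'
```

```text
t: 5.15
position: [0.6438, 0.035, 0.1235]
tcp_rot: [180.0, 0.0, 108.8]
ft_force: [-2.8, 0.7, 1.6]
opening: 0.0003
grasp_force: 1.2
t: 5.35
position: [0.644, 0.0351, 0.1234]
tcp_rot: [-179.7, -0.0, 108.8]
ft_force: [-7.9, -2.3, 5.4]
opening: 0.0005
grasp_force: 4.3
```

End stop felt (about 9 N). I back off, rise, open, and go down around the sleeve.

```bash
python3 -m crank '[[[-0.019,-0.0064,0],[0,0,0],0],[[0,0,0.03],[0,0,0],0],[[0,0,0.03],[0,0,0],0],[[-0.017,0.0113,0],[0,0,0],0.06],[[-0.017,0.0113,0],[0,0,0],0.06],[[-0.017,0.0113,0],[0,0,0],0.06],[[0,0,0],[0,0,0],0.06],[[0,0,0],[0,0,0],0.06]]'
python3 - <<'E'
from h import *
p,d,m=grab("wrist"); cv2.imwrite("pics/w3.png",p)
E
```

```text
t: 6.15
position: [0.5776, 0.0638, 0.184]
tcp_rot: [179.8, 0.0, 108.9]
ft_force: [1.7, 0.1, -0.0]
opening: 0.0372
grasp_force: 0.0
```

View pics/w3.png

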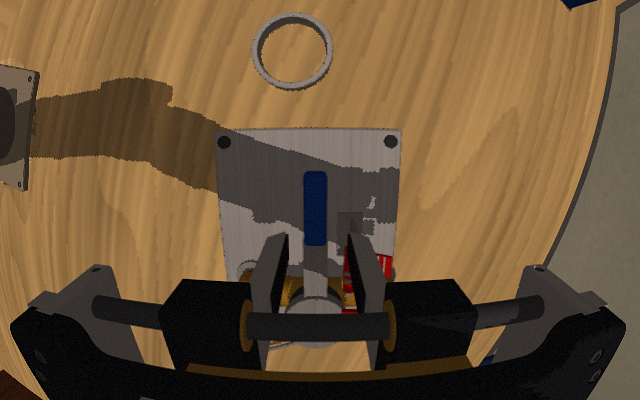

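The fingers (265 and 370, 270) straddle the lever line; the sleeve is at (315,208) and the red catch is thrown back at (370,270). I go down and close.

```bash
python3 -m crank '[[[-0.003,-0.0013,0],[0,0,0],0.06],[[0,0,-0.03],[0,0,0],0.06],[[0,0,-0.03],[0,0,0],0.06],[[0,0,-0.035],[0,0,0],0.06],[[0,0,0],[0,0,0],0.06]]'
python3 -m crank '[[[0,0,0],[0,0,0],0],[[0,0,0],[0,0,0],0],[[0,0,0],[0,0,0],0],[[0,0,0],[0,0,0],0],[[0,0,0],[0,0,0],0]]'
```

```text
t: 6.7
position: [0.5703, 0.0612, 0.0846]
tcp_rot: [-179.6, -0.1, 108.7]
ft_force: [-0.5, -0.9, 0.3]
opening: 0.06
grasp_force: 0.0
t: 7.2
position: [0.5739, 0.0623, 0.0894]
tcp_rot: [179.9, 0.0, 108.8]
ft_force: [4.0, 1.4, -0.1]
opening: 0.0234
grasp_force: 1.8
```

```bash
python3 -m crank '[[[0,0,0],[0,0,0],0],[[0,0,0],[0,0,0],0],[[0,0,0],[0,0,0],0]]'
python3 -m crank '[[[-0.00966,-0.00376,0],[0,0,5],0],[[-0.00929,-0.00459,0],[0,0,5],0],[[0,0,0],[0,0,0],0],[[0,0,0],[0,0,0],0]]'
```

```text
t: 7.5
position: [0.575, 0.0628, 0.0893]
tcp_rot: [179.8, 0.0, 108.8]
ft_force: [3.5, 1.0, 3.5]
opening: 0.0197
grasp_force: 30.0
t: 7.9
position: [0.5562, 0.0543, 0.0892]
tcp_rot: [179.8, 0.1, 118.7]
ft_force: [4.4, 2.4, 4.4]
opening: 0.0192
grasp_force: 30.0
```

```bash
python3 -m crank '[[[-0.00885,-0.00538,0],[0,0,5],0],[[-0.00835,-0.00613,0],[0,0,5],0],[[-0.00778,-0.00684,0],[0,0,5],0],[[-0.00716,-0.00749,0],[0,0,5],0],[[0,0,0],[0,0,0],0],[[0,0,0],[0,0,0],0]]'
python3 -m crank '[[[-0.00648,-0.00809,0],[0,0,5],0],[[-0.00575,-0.00862,0],[0,0,5],0],[[-0.00498,-0.00909,0],[0,0,5],0],[[-0.00416,-0.00949,0],[0,0,5],0],[[0,0,0],[0,0,0],0],[[0,0,0],[0,0,0],0]]'
```

```text
t: 8.5
position: [0.5246, 0.0286, 0.0892]
tcp_rot: [179.8, 0.1, 138.7]
ft_force: [4.6, 2.2, 5.9]
opening: 0.0193
grasp_force: 30.0
t: 9.1
position: [0.5036, -0.0062, 0.0892]
tcp_rot: [179.8, 0.2, 158.7]
ft_force: [5.1, 3.5, 4.8]
opening: 0.0197
grasp_force: 30.0
```

```bash
python3 -m crank '[[[-0.00143,-0.0039,0],[0,0,2],0],[[0,0,0],[0,0,0],0],[[0,0,0],[0,0,0],0]]'
python3 -m crank '[[[-0.0013,-0.00394,0],[0,0,2],0],[[0,0,0],[0,0,0],0],[[0,0,0],[0,0,0],0]]'
```

```text
t: 9.4
position: [0.5022, -0.01, 0.0892]
tcp_rot: [179.8, 0.2, 160.7]
ft_force: [5.3, 3.0, 5.6]
opening: 0.0197
grasp_force: 30.0
t: 9.7
position: [0.501, -0.0139, 0.0892]
tcp_rot: [179.8, 0.2, 162.7]
ft_force: [5.9, 3.5, 5.3]
opening: 0.0198
grasp_force: 30.0
```

```bash
python3 -m crank '[[[-0.00116,-0.00398,0],[0,0,2],0],[[0,0,0],[0,0,0],0],[[0,0,0],[0,0,0],0]]'
```

```text
t: 10.0
position: [0.4998, -0.0178, 0.0892]
tcp_rot: [179.9, 0.2, 164.7]
ft_force: [5.6, 4.2, 6.8]
opening: 0.0196
grasp_force: 30.0
```

Not at the stop yet (about 0.95 rad); continuing in 2° steps.

```bash
python3 -m crank '[[[-0.00102,-0.00402,0],[0,0,2],0],[[0,0,0],[0,0,0],0],[[0,0,0],[0,0,0],0]]'
```

```text
t: 10.3
position: [0.4988, -0.0217, 0.0892]
tcp_rot: [179.9, 0.2, 166.7]
ft_force: [5.3, 3.3, 6.1]
opening: 0.0197
grasp_force: 30.0
```

```bash
python3 -m crank '[[[-0.00088,-0.00405,0],[0,0,2],0],[[0,0,0],[0,0,0],0],[[0,0,0],[0,0,0],0]]'
```

```text
t: 10.6
position: [0.4979, -0.0258, 0.0892]
tcp_rot: [179.9, 0.3, 168.7]
ft_force: [3.9, 4.1, 5.9]
opening: 0.0197
grasp_force: 30.0
```

```bash
python3 -m crank '[[[-0.00073,-0.00408,0],[0,0,2],0],[[0,0,0],[0,0,0],0],[[0,0,0],[0,0,0],0]]'
```

```text
t: 10.9
position: [0.4972, -0.0298, 0.0892]
tcp_rot: [179.9, 0.3, 170.7]
ft_force: [5.5, 3.4, 6.5]
opening: 0.0199
grasp_force: 30.0
```

```bash
python3 -m crank '[[[-0.00059,-0.00411,0],[0,0,2],0],[[0,0,0],[0,0,0],0],[[0,0,0],[0,0,0],0]]'
```

```text
t: 11.2
position: [0.4966, -0.0338, 0.0892]
tcp_rot: [179.9, 0.3, 172.7]
ft_force: [6.0, 4.3, 6.6]
opening: 0.02
grasp_force: 30.0
```

```bash
python3 -m crank '[[[-0.00045,-0.00412,0],[0,0,2],0],[[0,0,0],[0,0,0],0],[[0,0,0],[0,0,0],0]]'
```

```text
t: 11.5
position: [0.4962, -0.0379, 0.0892]
tcp_rot: [179.9, 0.3, 174.7]
ft_force: [5.8, 4.4, 5.9]
opening: 0.0196
grasp_force: 30.0
```

```bash
python3 -m crank '[[[-0.0003,-0.00413,0],[0,0,2],0],[[0,0,0],[0,0,0],0],[[0,0,0],[0,0,0],0]]'
```

```text
t: 11.8
position: [0.4959, -0.0419, 0.0892]
tcp_rot: [179.9, 0.3, 176.7]
ft_force: [5.0, 4.4, 6.3]
opening: 0.0196
grasp_force: 30.0
```

```bash
python3 -m crank '[[[-0.00016,-0.00414,0],[0,0,2],0],[[0,0,0],[0,0,0],0],[[0,0,0],[0,0,0],0]]'
```

```text
t: 12.1
position: [0.4957, -0.0455, 0.0892]
tcp_rot: [179.9, 0.3, 178.7]
ft_force: [5.0, 4.3, 6.3]
opening: 0.0199
grasp_force: 30.1
```

```bash
python3 -m crank '[[[0,-0.00415,0],[0,0,2],0],[[0,0,0],[0,0,0],0],[[0,0,0],[0,0,0],0]]'
```

```text
t: 12.4
position: [0.4957, -0.0487, 0.0892]
tcp_rot: [179.8, 0.3, -179.4]
ft_force: [5.5, 8.6, 6.5]
opening: 0.0199
grasp_force: 30.2
```

Force is rising and the tool is lagging: the stop has been met at about 1.23 rad. One small push more, without turning.

```bash
python3 -m crank '[[[0,-0.002,0],[0,0,0],0],[[0,0,0],[0,0,0],0],[[0,0,0],[0,0,0],0]]'
```

```text
t: 12.7
position: [0.4957, -0.0495, 0.0892]
tcp_rot: [179.7, 0.3, -179.3]
ft_force: [4.4, 10.4, 6.1]
opening: 0.0199
grasp_force: 30.1
```

```bash
python3 -m crank '[[[0,-0.002,0],[0,0,0],0],[[0,0,0],[0,0,0],0],[[0,0,0],[0,0,0],0]]'
```

```text
t: 13.0
position: [0.4957, -0.0503, 0.0892]
tcp_rot: [179.7, 0.3, -179.2]
ft_force: [5.1, 12.6, 6.8]
opening: 0.0199
grasp_force: 30.0
```

```bash
python3 -m crank '[[[0,-0.002,0],[0,0,0],0],[[0,0,0],[0,0,0],0],[[0,0,0],[0,0,0],0],[[0,0,0],[0,0,0],0],[[0,0,0],[0,0,0],0]]'
python3 - <<'E'
from h import *
p,d,m=grab("scene"); cv2.imwrite("pics/s4.png",p[100:300,200:460].repeat(3,0).repeat(3,1)[:600,:800])
o=manip.get_obs(); print(o["ft_force"],o["torque"],o["position"])
E
```

```text
t: 13.5
position: [0.4957, -0.0511, 0.0892]
tcp_rot: [179.6, 0.3, -179.1]
ft_force: [4.9, 14.9, 7.3]
opening: 0.0196
grasp_force: 30.0
[ 3.5604529  14.9148586   6.42283106] [ 3.3265779  -0.99200297 -0.10796348] [ 0.49572983 -0.05113463  0.08914178]
```

View pics/s4.png

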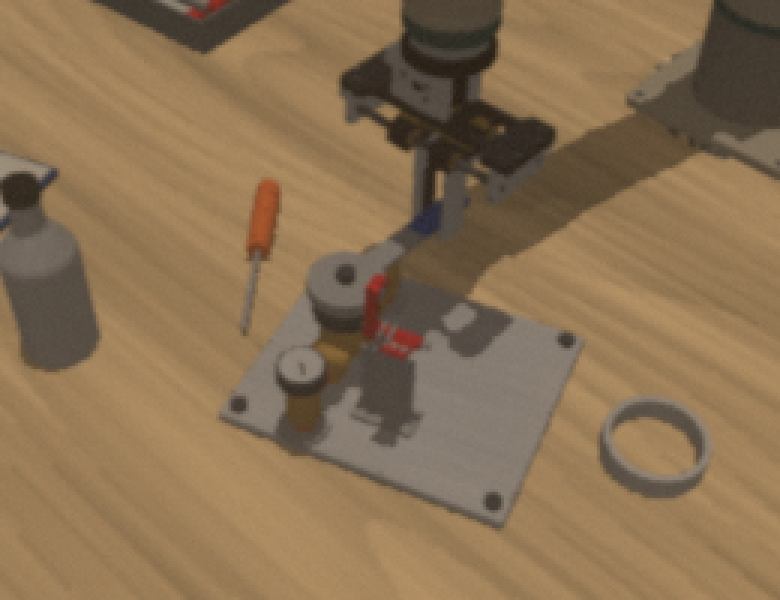

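The picture shows the lever open with the fingers holding the sleeve (430,215), the catch standing fully back (375,305 and 405,340), and flask, driver and tape in place. The pull is about 15 N, some 9 N beyond the spring. Handing in.

```bash
python3 -c "
from cell import workorder; print(workorder.finish_job())"
```

```text
the job is handed in; nothing more can be done
None
```

I handed the job in with the catch flipped fully back and the lever held open against its flow stop at about 1.23 rad with about 15 N of pull; the tape, flask and screwdriver look unmoved, and no verdict was returned.

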